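# Hang the side-slotted strap on the spray stand

### The arm

A 6-joint arm with a two-finger parallel gripper is mounted at the origin on a cart in front of the work surface, level with it; the furniture and walls round the work are solid. World frame = base frame: x ahead of the robot, y to its left, z up, the work surface at z = 0. Lengths are in m, angles in rad, forces in N, time in s.
With the tool pointing down it reaches from about 0.225 to 0.875 m from the base axis. Payload 3.4 kg.
Tool frame: the origin (TCP) lies on the front face of the gripper's body, between the roots of the fingers; the fingertips stand 73 mm ahead of it and the grasp point (between the pads) lies 54 mm ahead of it; z points along the fingers, y is the line along which they close (so a half turn about z gives the same grasp; the last joint's range is limited). The gripper opens to 85 mm and grips with 20 to 120 N. Pads are 22 mm wide; open, the fingers measure 114 mm over their backs; the gripper's body (76 mm by 85 mm) begins 54 mm behind the grasp point. The pads swing forward as they close: fully open they stand 13 mm farther back than shut.
Start: joints at [1.204, 0.276, 1.505, -0, 1.361, -0.121], TCP at [0.14, 0.558, 0.304] pointing down, gripper open.
Joint ranges: [-2.89, 2.89], [-0.75, 2.08], [0.22, 2.7], [-1.18, 4.32], [0.11, 2.71], [-2.7, 2.7]. Speed limits (rad/s): [2.57, 2.57, 3.14, 3.14, 3.14, 3.14].

### API

Orientations are given as a rotation vector (axis times angle).
In Python, from cell import robot gives the robot as it stands. The module is installed in compiled form; this text tells all that it offers.
- The arm moves only by the shell command python3 -m handwheel 'ROWS' [FORCE]. ROWS is JSON, a list of rows, each a list of 3 entries, a list of its own where there are three numbers: the shift along the tool's x, y, z as a fraction of full scale, then the turn, a rotation vector about the tool's x, y, z as a fraction of full scale, then the opening, from 0 (shut) to 1 (fully open). In form: [[[x, y, z], [ax, ay, az], hand], ...]. A call has 1 to 8 rows; each row shifts and turns the commanded pose from where the row before left it, along the tool's axes as they then stand; what a row does not reach is not made up. Full scale, the value 1, is 25 mm for a shift and 0.12 rad for a turn. A row lasts 1/12 s, in which the tool goes at most 41.7 mm and 7.16 degrees, less where a joint would pass 70% of its speed; a pose out of reach is approached as far as the arm can. A call with a number of a shift or a turn outside -1 to 1 is refused whole. A call with a gripper value outside its range is refused whole. The fingers move at their own pace and stop on an object; FORCE is the grip in N (left out, the last holds). Time passes only in rows, so rows that do not move let the fingers close. It gives the time, the measured TCP pose, the force, the opening and the grip force at its end, in the units of the state.
- robot.get_obs(): the state, without advancing time (a new reading comes with each control period).
- robot.read_camera(name): name is "scene" or "top" or "wrist"; returns a dict with "image" (420x560x3 uint8, blue, green, red), "fx", "fy", "cx", "cy" (pixels), "D" ([k1, k2, p1, p2, k3] as OpenCV has them; the pictures are not rectified), "eye" and "attitude" of the camera in the world. Camera axes: x right, y up, looking along -z (the intrinsics and any distortion apply to the point x, -y, -z); pixel columns grow to the right and rows downward; lengths in m; the calibration is good to about 2 mm. A picture is of the moment at which its call begins. There is no depth.
- robot.finish_job(): hands the job in; it is judged then, once.
Trained networks look in the newest picture that a camera, given by its name, has taken for a name from the list of things; names that differ only in an ending like _2 or _b are one class to them, and where a whole thing is asked for, a point or a joint stands for the part that bears it (a point fixed in the world has none). Each returns a list of dicts, best first, with "score" (0 to 1); they miss things now and then, are a little off and sometimes report something else, mostly with a low value. They report only what shows in the picture. A call takes as long as a camera call. They do not tell look-alikes from the thing itself.
- robot.spot_in(thing, camera): "centre" ([x, y, z] in m, in the coordinates of the camera as it stood for that picture, good to about 4 mm: the middle of the surface that is visible of it).
The state is a dict: "time_s": time; "q": joint angles; "dq": joint speeds; "tau": joint torques, N m; "ee_pos": TCP position; "eef_rot": TCP orientation; "wrist_force": force on the tool from outside, world axes, zero at the start; "torque": the same for the moment, N m; "opening": finger opening in m; "gripper_force": force on a finger pad.
Only numpy, scipy, OpenCV 4.12 (cv2) and the standard library are available. Lean on these libraries where they do the work, as an engineer would, in place of code of your own. Each camera call takes 0.05 s, during which the arm holds its last target. There are 200 camera calls.

### The job

Take the steel strap with the slot open at its side edge out of the grooved timber block and hang it on the spray stand ready for spraying: slide its slot sideways over the stand's stud, between the stud's two flanges, then let it down until the stud sits home at the top of the slot, and let go so that it hangs free and plumb. The stud's arm is only held by a thumb screw, wherever the last job left it on its rod, so feel your way on gently rather than forcing it, and leave the other straps and things on the bench as they are.

Things in the scene. Friction and masses are not known exactly. Their poses are not given: they have to be found in the camera images.
- strap: Flat bare steel strap 200 mm long, 50 wide, 8 thick, about 0.45 kg, the only one with a slot open at its edge. Stands on end in the block's groove, leaning up to 3 degrees. Origin: centre of the bottom end; z up its length, x through its thickness, y across. The L-shaped slot goes right through in x: mouth in the -y edge, a level part, then a seat going up on the middle line.
- strap_mouth (a point): Middle of the slot's mouth: strap y = -25 mm, z = 118.5 mm, mid thickness; axes as the strap. Its corners are bevelled: open from strap z = 110 to 127 mm at the edge, narrowing to the level part at y = -22 mm. The level part is 13 mm high (strap z = 112 to 125 mm) and ends blind at y = +6.5 mm.
- strap_seat (a point): Where the axis of the 10 mm stud lies when the strap hangs seated: strap y = 0, z = 137.5 mm, mid thickness; axes as the strap. The seat is the upright part of the slot: 13 mm wide (y = -6.5 to +6.5 mm), from the blind end of the level part straight up to a round top at strap z = 142.5 mm.
- strap_grip (a point): Middle of the plain part above the slot, where the strap can be gripped across its thickness (8 mm, along x): strap y = 0, z = 180 mm; axes as the strap. Fingertips that stay above strap z = 155 mm clear the stud's flanges.
- stand: Steel spray stand, fixed: foot plate 160 x 110 x 12 mm, upright 14 mm rod at x = +78 mm (top at 220 mm), on it a collar with a thumb screw and an arm towards -x that ends in the stud. Origin: on the bench, nominally under the middle of the stud's groove; z up; the stud's axis runs nearly along x, its free end to -x.
- stand_foot (a point): Point on top of the foot plate, 12 mm above the stand's origin; axes as the stand. The stud is a 10 mm shaft, 13 mm long between two 22 mm flanges. Its place is NOT reported: the collar is clamped with the axis anywhere 164 to 198 mm above the bench, and swivelled on the rod by up to 0.08 rad either way, so the stud's middle is up to 6.5 mm off in y. Find it by touch or sight.
- stand_entry (a point): Point 65 mm to the stand's +y side of the stud's nominal axis, at the middle of its height range (181 mm above the bench); axes as the stand. The strap comes on from here, its axes parallel to the stand's and its slot mouth first, moving towards the stand's -y. The flanges' outer faces are 12.5 mm from the groove's middle. The arm stays put under pushes below 70 N.
- groove_block: Offcut of timber beam 90 x 262 x 55 mm, fixed, with a groove 10 mm wide and 40 mm deep sawn along the middle of its top (along y), floor of the groove at z = 15 mm. Three straps stand in it, 82 mm apart, in any order. Origin: centre of its underside.
- strap_round_hole: A strap of the same outside size, with a closed round 13 mm hole instead of the side slot, standing in the same groove; origin at the centre of its bottom end. Leave it there.
- strap_closed_slot: A strap of the same outside size, with a closed upright slot 13 x 41 mm instead of the side slot, standing in the same groove; origin at the centre of its bottom end. Leave it there.
- spray_paint: Aerosol paint can, 67 mm diameter, 198 mm tall, standing at the back of the bench. Origin: centre of its underside.
- sanding_block: Timber block 60 x 105 x 30 mm lying at the right front of the bench. Origin: centre of its underside.
There are look-alikes about, which are no part of the job. What is shaped like the strap but pink or purple is not meant.

How it is judged:
By the outcome, as a careful person would: the job done as asked, in the order asked, and still so for the second after the job is handed in, with the robot touching nothing.
It also fails if it takes over 72 s, if anything falls off the work surface, if the arm or the gripper's body presses on something with over 40 N, if the wrist force passes 120 N, or if a joint passes its speed limit or range.

## Working session

There is one attempt and no reset: what is moved stays moved. The work goes in short steps, Python scripts to look and compute and a shell command to move; the robot and the scene stay as the last step left them, time stands still between calls to the robot, and variables do not carry over. Pictures are saved under pics/ and viewed, at most 12 in all, crops included, and the job is handed in when it is done.

```bash
mkdir -p pics; cat > h.py <<'E'
import numpy as np, cv2
from scipy.spatial.transform import Rotation as R
from cell import robot
def att(c):
    a=np.array(c["attitude"],float)
    return a if a.shape==(3,3) else R.from_rotvec(a).as_matrix() if a.size==3 else R.from_quat(a).as_matrix()
def K(c): return np.array([[c["fx"],0,c["cx"]],[0,c["fy"],c["cy"]],[0,0,1.]])
def proj(c,P):
    p=(np.atleast_2d(P)-np.array(c["eye"]))@att(c); p=p*[1,-1,-1]
    return cv2.projectPoints(p.reshape(-1,1,3),np.zeros(3),np.zeros(3),K(c),np.array(c["D"],float))[0].reshape(-1,2)
def ray(c,u,v):
    n=cv2.undistortPoints(np.array([[[u,v]]],float),K(c),np.array(c["D"],float)).ravel()
    return np.array(c["eye"]),att(c)@np.array([n[0],-n[1],-1.])
def onplane(c,u,v,axis,val):
    o,d=ray(c,u,v); return o+d*(val-o[axis])/d[axis]
def world(c,p): return np.array(c["eye"])+att(c)@np.array(p)
E
python3 - <<'E'
from h import *
o=robot.get_obs(); print(o)
ims=[]
for n in ["scene","top","wrist"]:
    c=robot.read_camera(n); cv2.imwrite(f"pics/{n}0.png",c["image"]); print(n,c["eye"],c["attitude"],c["fx"],c["D"])
    for t in ["strap","strap_mouth","stand","stand_foot","groove_block","strap_round_hole","strap_closed_slot","spray_paint","sanding_block"]:
        for r in robot.spot_in(t,n)[:3]: print(t,round(r["score"],2),world(c,r["centre"]).round(3))
E
```

```text
{'time_s': 0.0, 'q': array([ 1.20399714e+00,  2.76580838e-01,  1.50616726e+00, -1.02084288e-06,
        1.36065712e+00, -1.21008658e-01]), 'dq': array([-1.05052643e-03,  1.30114801e-03,  1.60657050e-03, -3.07630165e-04,
        6.45508486e-05, -6.24288186e-04]), 'tau': array([ 1.08308781e-03, -4.16769898e+01, -2.45806789e+01, -1.29786267e-04,
        1.08304448e-02, -9.92970655e-06]), 'ee_pos': array([0.1397762 , 0.5573386 , 0.30303404]), 'eef_rot': array([-3.85061714e-01, -3.11746375e+00,  2.76290164e-03]), 'wrist_force': array([-0.20061266,  0.79225875,  0.30705848]), 'torque': array([0.06957692, 0.05500392, 0.04337431]), 'gripper_force': 0.0, 'opening': 0.08530017337788477}
scene [-0.10320004 -0.14345078  0.97337975] [ 0.6556696  -0.38615916 -1.04710079] 422.28571778039145 [-0.0114301  0.         0.         0.         0.       ]
strap 0.73 [0.598 0.514 0.112]
strap 0.6 [0.633 0.142 0.113]
strap 0.6 [0.458 0.536 0.108]
strap_mouth 0.88 [0.457 0.538 0.109]
strap_mouth 0.86 [0.466 0.227 0.145]
strap_mouth 0.83 [0.63  0.142 0.112]
stand 0.6 [ 0.646 -0.084  0.007]
stand_foot 0.69 [ 0.6
[... 438 characters left out ...]
98 0.511 0.12 ]
strap 0.85 [0.473 0.539 0.133]
strap 0.6 [0.619 0.405 0.129]
strap_mouth 0.83 [0.47  0.543 0.137]
strap_mouth 0.69 [0.6   0.508 0.116]
strap_mouth 0.48 [0.466 0.224 0.215]
stand 0.97 [ 0.647 -0.081  0.016]
stand_foot 0.71 [ 0.652 -0.079  0.015]
stand_foot 0.41 [0.468 0.224 0.215]
groove_block 0.63 [0.487 0.299 0.05 ]
strap_round_hole 0.58 [0.486 0.306 0.206]
strap_round_hole 0.46 [0.467 0.229 0.215]
strap_closed_slot 0.74 [0.504 0.38  0.197]
spray_paint 0.64 [0.742 0.163 0.161]
sanding_block 0.95 [ 0.417 -0.068  0.03 ]
wrist [0.07521318 0.57503565 0.3744514 ] [-0.2269045  -0.17556753  1.3160322 ] 355.90652515322313 [-0.00243072  0.          0.          0.          0.        ]
```

View pics/scene0.png

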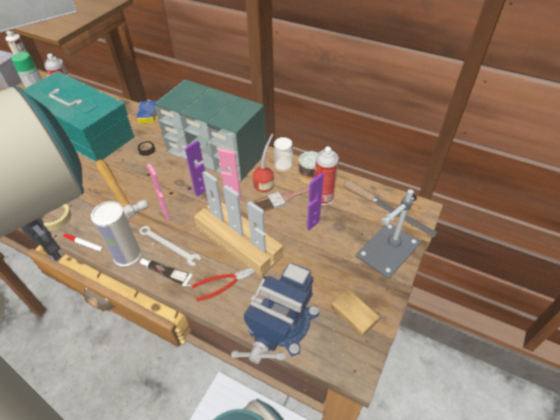

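View pics/top0.png

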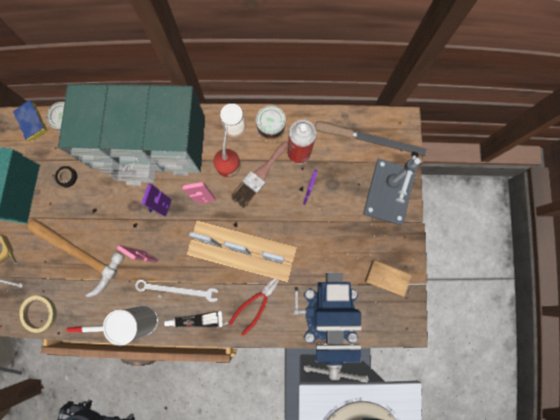

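The scene picture shows three grey straps in the block at about (212,195), (232,210) and (257,228). The stand's foot is at about (388,248) with its arm near (398,215). I'll enlarge both.

```bash
python3 - <<'E'
from h import *
s=cv2.imread("pics/scene0.png");t=cv2.imread("pics/top0.png")
f=lambda i,y,x:cv2.resize(i[y:y+100,x:x+133],(400,300),interpolation=cv2.INTER_CUBIC)
cv2.imwrite("pics/crop1.png",np.vstack([np.hstack([f(s,165,180),f(s,180,335)]),np.hstack([f(t,205,180),f(t,140,340)])]))
E
```

```text
(no output)
```

View pics/crop1.png

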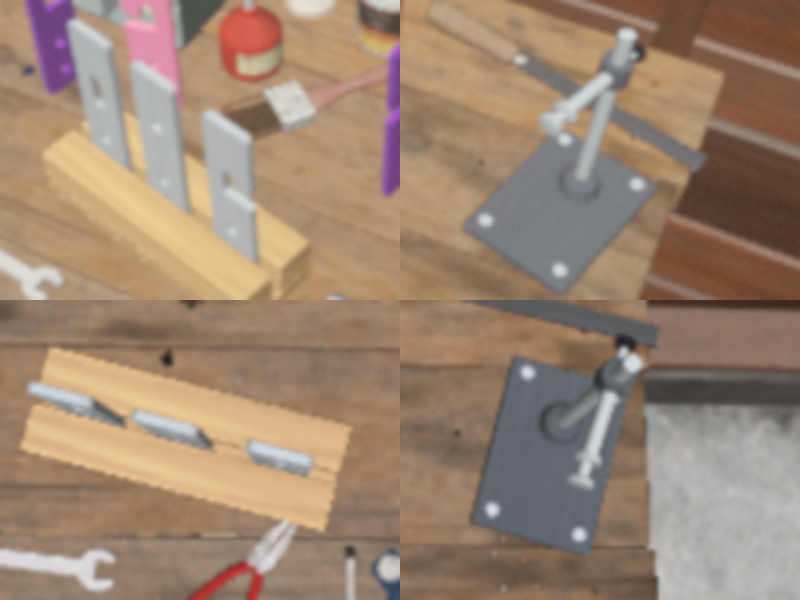

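The rightmost strap in the block is the one with the side slot, and its mouth faces right (world -y). On the stand, the stud's free end is at scene px (385,222) and top px (401,200). I'll compute the poses.

```bash
cat >> h.py <<'E'
def tri(*cuv):
    A=np.zeros((3,3));b=np.zeros(3)
    for c,u,v in cuv:
        o,d=ray(c,u,v);d=d/np.linalg.norm(d);M=np.eye(3)-np.outer(d,d);A+=M;b+=M@o
    return np.linalg.solve(A,b)
E
python3 - <<'E'
from h import *
s=robot.read_camera("scene");t=robot.read_camera("top");w=robot.read_camera("wrist")
for n,p in dict(far_l=(377.5,159.3),near_l=(364.2,213.3),near_r=(402,224)).items(): print(n,onplane(t,*p,2,.012))
for n,p in dict(l=(335+67/3,180+228/3),n=(335+162/3,180+292/3),r=(335+255/3,180+186/3)).items(): print("scene",n,onplane(s,*p,2,.012))
print("rodbase",onplane(t,395,180.6,2,.014),onplane(s,335+180/3,180+185/3,2,.014)); print("rodtop",onplane(t,417.5,160.5,2,.22),onplane(s,335+228/3,180+33/3,2,.22))
print("stud end",tri((t,401,199.5),(s,385.5,221.5)))
f=lambda x,y,x0,y0:(x0+x/3.0075,y0+y/3)
# target strap top end corners (top cam)
for p in [(250,443),(311,460),(309,473),(248,458)]: print("straptop",onplane(t,*f(p[0],p[1]-300,180,205),2,.214))
for p in [(205,112),(250,132)]: print("straptop sc",onplane(s,*f(*p,180,165),2,.214))
o=robot.get_obs(); T=R.from_rotvec(o["eef_rot"]).as_matrix(); print(T.round(3)); print("cam in tool",(T.T@(np.array(w["eye"])-o["ee_pos"])).round(4)); print((T.T@att(w)).round(3))
E
```

```text
far_l [ 0.73880041 -0.05339205  0.012     ]
near_l [ 0.59065626 -0.01312624  0.012     ]
near_r [ 0.56298169 -0.11405543  0.012     ]
scene l [ 0.58519945 -0.0154531   0.012     ]
scene n [ 0.5584981  -0.11414487  0.012     ]
scene r [ 0.71034455 -0.15633591  0.012     ]
rodbase [ 0.679937  -0.0987299  0.014    ] [ 0.67801242 -0.09317509  0.014     ]
rodtop [ 0.67921722 -0.09369082  0.22      ] [ 0.6785068  -0.09260045  0.22      ]
stud end [ 0.5977968  -0.06395765  0.17457966]
straptop [0.47291216 0.24697169 0.214     ]
straptop [0.4613296  0.20365725 0.214     ]
straptop [0.45212759 0.20499652 0.214     ]
straptop [0.46226578 0.24823617 0.214     ]
straptop sc [0.46982678 0.24932811 0.214     ]
straptop sc [0.46733984 0.20642869 0.214     ]
[[-0.97   0.243  0.   ]
 [ 0.243  0.97   0.   ]
 [-0.     0.    -1.   ]]
cam in tool [ 0.067   0.001  -0.0705]
[[-0.001  0.965  0.263]
 [ 1.     0.     0.001]
 [ 0.001  0.263 -0.965]]
```

```bash
python3 -m handwheel '[[[-0.5,-0.3,-0.8],[0,0,0],1],[[-0.9,-0.6,-0.8],[0,0,0],1],[[-1,-0.62,-0.4],[0,0,0],1],[[-1,-0.62,0],[0,0,0],1],[[-1,-0.62,0],[0,0,0],1],[[-1,-0.62,0],[0,0,0],1],[[-1,-0.62,0],[0,0,0],1],[[-1,-0.62,0],[0,0,0],1]]'
python3 -m handwheel '[[[-1,-0.62,0],[0,0,0],1],[[-1,-0.62,0],[0,0,0],1],[[-1,-0.62,0],[0,0,0],1],[[-1,-0.62,0],[0,0,0],1],[[-1,-0.62,0],[0,0,0],1],[[-1,-0.62,0],[0,0,0],1],[[-0.8,-0.5,0],[0,0,0],1],[[-0.4,-0.3,0],[0,0,0.5],1]]'
python3 -m handwheel '[[[0,0,0],[0,0,0.9],1],[[0,0,0],[0,0,1],1],[[0,0,0],[0,0,1],1],[[0,0,0],[0,0,1],1],[[0,0,0],[0,0,1],1],[[0,0,0],[0,0,1],1],[[0,0,0],[0,0,1],1],[[0,0,0],[0,0,1],1]]'
python3 -m handwheel '[[[0,0,0],[0,0,1],1],[[0,0,0],[0,0,1],1],[[0,0,0],[0,0,1],1],[[0,0,0],[0,0,1],1],[[0,0,0],[0,0,0.7],1],[[0,0,0],[0,0,0],1],[[0,0,0],[0,0,0],1]]'
python3 - <<'E'
from h import *
o=robot.get_obs(); print(o["ee_pos"],R.from_rotvec(o["eef_rot"]).as_matrix().round(3),o["q"].round(2))
c=robot.read_camera("wrist"); cv2.imwrite("pics/w1.png",c["image"])
for t in ["strap","strap_grip","strap_mouth"]:
    for r in robot.spot_in(t,"wrist")[:3]: print(t,round(r["score"],2),world(c,r["centre"]).round(4))
E
```

```text
time_s: 2.32
ee_pos: [0.292, 0.3995, 0.3541]
eef_rot: [0.385, 3.118, 0.001]
wrist_force: [0.1, 0.7, 0.1]
opening: 0.0855
gripper_force: 0.0
time_s: 2.98
ee_pos: [0.4403, 0.2453, 0.3539]
eef_rot: [0.483, 3.103, -0.001]
wrist_force: [0.1, 1.0, -0.2]
opening: 0.0858
gripper_force: 0.0
time_s: 3.65
ee_pos: [0.4383, 0.2473, 0.354]
eef_rot: [1.851, 2.539, 0.0]
wrist_force: [-0.2, -0.3, -0.0]
opening: 0.0852
gripper_force: 0.0
time_s: 4.23
ee_pos: [0.4383, 0.2473, 0.354]
eef_rot: [-2.476, -1.934, -0.0]
wrist_force: [-0.9, -0.3, -0.3]
opening: 0.0856
gripper_force: 0.0
[0.43834138 0.24728478 0.35397314] [[ 0.242  0.97   0.   ]
 [ 0.97  -0.242  0.   ]
 [ 0.     0.    -1.   ]] [0.38 0.14 1.56 0.   1.44 0.62]
strap 0.71 [0.6288 0.1446 0.1147]
strap 0.67 [0.4647 0.2399 0.1968]
strap_grip 0.88 [0.4633 0.2376 0.1966]
strap_grip 0.88 [0.6249 0.1503 0.1141]
strap_mouth 0.88 [0.6264 0.1497 0.1105]
strap_mouth 0.78 [0.4687 0.2404 0.1967]
```

View pics/w1.png

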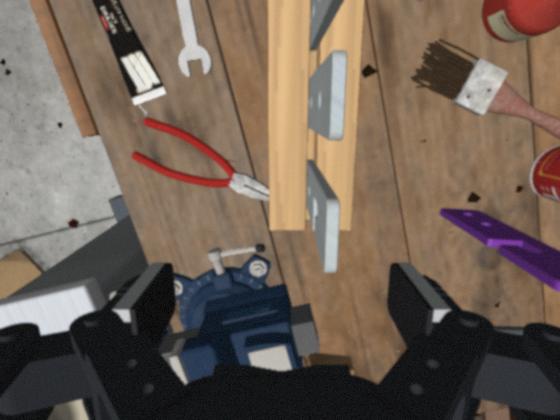

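The wrist view shows the strap's top face as the strip from about (332,200) to (330,270). The groove lines run vertically, so the tool yaw matches the block.

```bash
python3 - <<'E'
from h import *
im=cv2.imread("pics/w1.png"); cv2.imwrite("pics/w1c.png",cv2.resize(im[150:290,270:390],(600,700-100),interpolation=cv2.INTER_CUBIC))
c=robot.read_camera("wrist"); print("yaw of block",[onplane(c,*p,2,.055) for p in [(271,228),(351,228),(269,20)]])
for p in [(328,201),(338,201),(325,270),(335,269)]: print(onplane(c,*p,2,.2148))
E
```

```text
yaw of block [array([0.41349463, 0.19558703, 0.055     ]), array([0.49829869, 0.17422521, 0.055     ]), array([0.46347745, 0.39546308, 0.055     ])]
[0.46910797 0.25460869 0.2148    ]
[0.47499947 0.25312492 0.2148    ]
[0.45763947 0.2104336  0.2148    ]
[0.46400298 0.20954958 0.2148    ]
```

View pics/w1c.png

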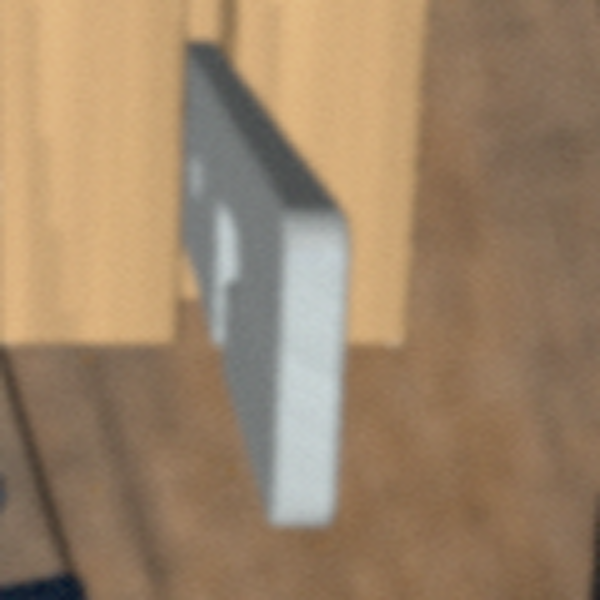

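```bash
python3 -m handwheel '[[[-0.17,0.62,0],[0,0,0],1],[[-0.17,0.62,0.4],[0,0,0],1],[[0,0,1],[0,0,0],1],[[0,0,1],[0,0,0],1],[[0,0,1],[0,0,0],1],[[0,0,0.6],[0,0,0],1],[[0,0,0.2],[0,0,0],1],[[0,0,0],[0,0,0],0.3]]' 30
python3 -m handwheel '[[[0,0,0],[0,0,0],0.3],[[0,0,0],[0,0,0],0.25],[[0,0,0],[0,0,0],0.25],[[0,0,0],[0,0,0],0.25]]'
python3 - <<'E'
from h import *
o=robot.get_obs(); print(o["ee_pos"],o["eef_rot"])
c=robot.read_camera("wrist"); cv2.imwrite("pics/w2.png",c["image"])
E
```

```text
time_s: 5.15
ee_pos: [0.4666, 0.2305, 0.2469]
eef_rot: [-2.478, -1.929, 0.005]
wrist_force: [-0.1, 0.0, -0.4]
opening: 0.076
gripper_force: 0.0
time_s: 5.48
ee_pos: [0.4669, 0.2316, 0.25]
eef_rot: [2.477, 1.931, 0.004]
wrist_force: [0.2, -0.1, 0.0]
opening: 0.0256
gripper_force: 0.0
[0.46693424 0.23163333 0.25001285] [2.47742567 1.93052998 0.00357805]
```

View pics/w2.png

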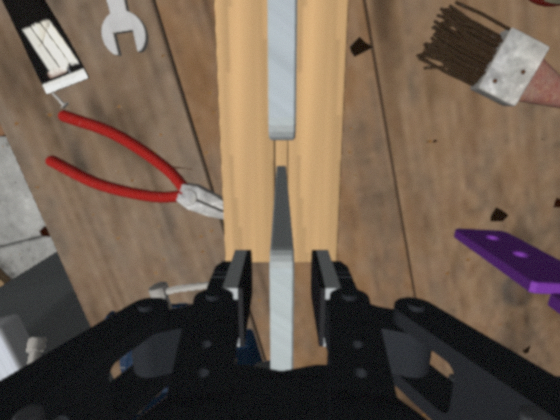

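The strap sits midway between the pads, with the top face's +y end at about (281,252). Closing.

```bash
python3 -m handwheel '[[[0,0,0],[0,0,0],0.1],[[0,0,0],[0,0,0],0],[[0,0,0],[0,0,0],0],[[0,0,0],[0,0,0],0],[[0,0,0],[0,0,0],0],[[0,0,0],[0,0,0],0]]' 80
python3 - <<'E'
from h import *
o=robot.get_obs();T=R.from_rotvec(o["eef_rot"]).as_matrix(); c=robot.read_camera("wrist"); cv2.imwrite("pics/w3.png",c["image"])
for p in [(271,252),(292,252)]: print((T.T@(onplane(c,*p,2,.2148)-o["ee_pos"])).round(4))
print(T.round(4))
E
```

```text
time_s: 6.03
ee_pos: [0.4667, 0.2317, 0.2496]
eef_rot: [2.478, 1.931, 0.003]
wrist_force: [0.3, -0.5, 5.7]
opening: 0.0072
gripper_force: 79.0
[ 0.0243 -0.0037  0.0349]
[0.0242 0.003  0.0349]
[[ 2.444e-01  9.697e-01  1.500e-03]
 [ 9.697e-01 -2.444e-01  6.000e-04]
 [ 1.000e-03  1.300e-03 -1.000e+00]]
```

```bash
python3 -m handwheel '[[[0,0,-0.2],[0,0,0],0],[[0,0,-0.5],[0,0,0],0],[[0,0,-0.7],[0,0,0],0],[[0,0,-0.8],[0,0,0],0],[[0,0,-0.8],[0,0,0],0],[[0,0,-0.8],[0,0,0],0],[[0,0,-0.8],[0,0,0],0],[[0,0,-0.6],[0,0,0],0]]'
python3 -m handwheel '[[[-0.3,0.16,-0.2],[0,0,0],0],[[-0.6,0.34,0],[0,0,0],0],[[-0.7,0.39,0],[0,0,0],0],[[-0.7,0.39,0],[0,0,0],0],[[-0.7,0.39,0],[0,0,0],0],[[-0.7,0.39,0],[0,0,0],0],[[-0.7,0.39,0],[0,0,0],0],[[-0.7,0.39,0],[0,0,0],0]]'
python3 -m handwheel '[[[-0.7,0.39,0],[0,0,0],0],[[-0.7,0.39,0],[0,0,0],0],[[-0.7,0.39,0],[0,0,0],0],[[-0.7,0.39,0],[0,0,0],0],[[-0.7,0.39,0],[0,0,0],0],[[-0.7,0.39,0],[0,0,0],0],[[-0.6,0.35,0.6],[0,0,0],0],[[-0.5,0.25,0.6],[0,0,0],0]]'
python3 -m handwheel '[[[-0.1,0.1,0.2],[0,0,0],0],[[0,0,0],[0,0,0],0],[[0,0,0],[0,0,0],0],[[0,0,0],[0,0,0],0]]'
python3 - <<'E'
from h import *
o=robot.get_obs(); print(o["ee_pos"],R.from_rotvec(o["eef_rot"]).as_matrix().round(3))
a=robot.read_camera("wrist")["image"];s=robot.read_camera("scene")["image"];t=robot.read_camera("top")["image"]
cv2.imwrite("pics/w4.png",a);cv2.imwrite("pics/s4.png",s);cv2.imwrite("pics/t4.png",t)
f=lambda i,y,x:cv2.resize(i[y:y+60,x:x+80],(400,300),interpolation=cv2.INTER_CUBIC)
cv2.imwrite("pics/v4.png",np.hstack([cv2.resize(a,(400,300),interpolation=cv2.INTER_AREA),np.zeros((300,0,3),np.uint8)]) if 0 else np.vstack([a,cv2.resize(np.hstack([f(s,185,355),f(t,165,365)]),(560,210))])[:600])
cv2.imwrite("pics/v4.png",cv2.resize(a,(800,600)))
E
```

```text
time_s: 6.75
ee_pos: [0.4658, 0.2313, 0.3792]
eef_rot: [-2.478, -1.93, 0.003]
wrist_force: [0.4, -0.2, -5.0]
opening: 0.0074
gripper_force: 78.6
time_s: 7.42
ee_pos: [0.5033, 0.0888, 0.3819]
eef_rot: [-2.477, -1.929, 0.006]
wrist_force: [-0.2, -0.0, -5.3]
opening: 0.0071
gripper_force: 78.5
time_s: 8.08
ee_pos: [0.5428, -0.0581, 0.3524]
eef_rot: [-2.479, -1.93, 0.002]
wrist_force: [0.5, 0.0, -5.3]
opening: 0.0072
gripper_force: 78.5
time_s: 8.42
ee_pos: [0.5446, -0.0583, 0.3492]
eef_rot: [-2.477, -1.931, -0.001]
wrist_force: [0.3, 0.5, -4.3]
opening: 0.0073
gripper_force: 78.5
[ 0.54461012 -0.05830027  0.34923266] [[ 0.244  0.97   0.   ]
 [ 0.97  -0.244  0.001]
 [ 0.001 -0.    -1.   ]]
```

View pics/v4.png

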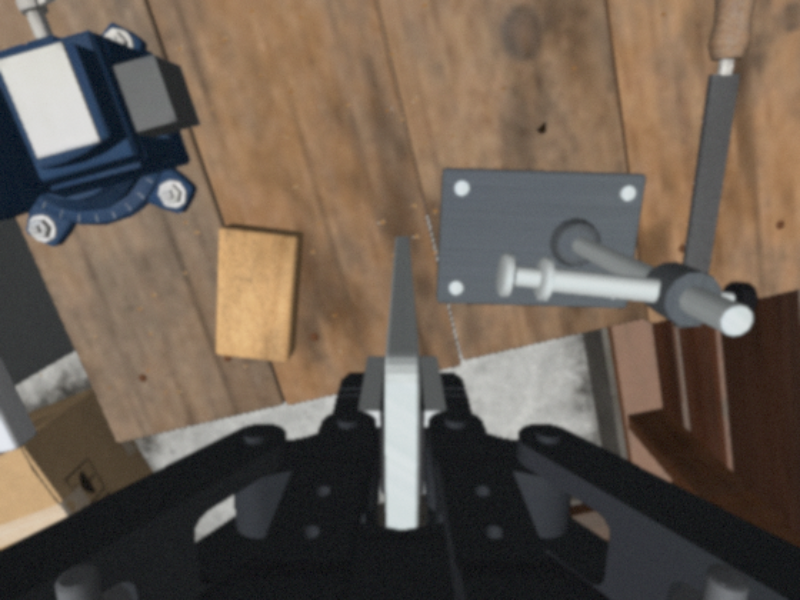

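The wrist view (scaled 1.43x) shows the stud's shaft middle at (527,278), flanges at 507 and 545, and the foot plate corners at (443,168), (645,175) and (438,303). I'll zoom the fixed cameras to triangulate.

```bash
python3 - <<'E'
import cv2,numpy as np
s=cv2.imread("pics/s4.png");t=cv2.imread("pics/t4.png");a=cv2.imread("pics/w4.png")
f=lambda i,y,x,k,w,h:cv2.resize(i[y:y+h//k,x:x+w//k],(w,h),interpolation=cv2.INTER_CUBIC)
cv2.imwrite("pics/v5.png",np.vstack([np.hstack([f(s,200,370,10,400,300),f(t,180,385,10,400,300)]),f(a,165,330,10,800,300)]))
E
```

```text
(no output)
```

View pics/v5.png

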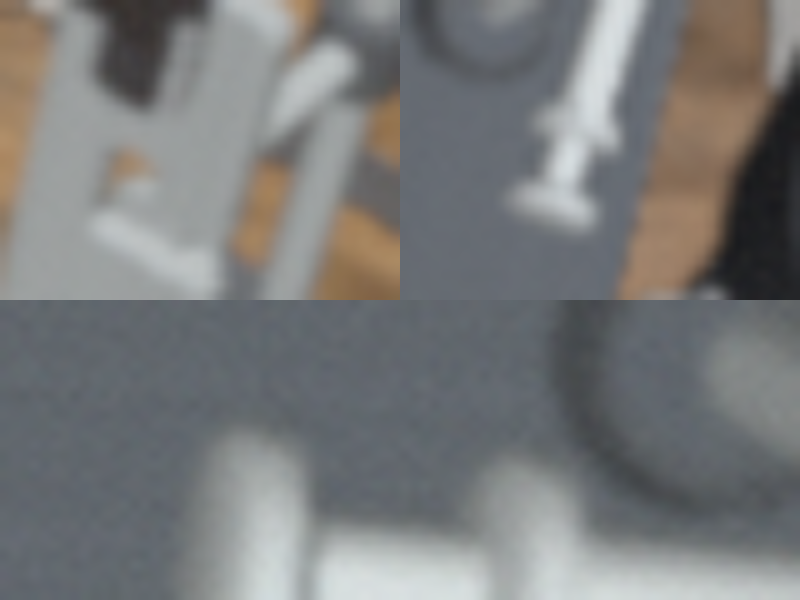

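```bash
python3 - <<'E'
import cv2,numpy as np
s=cv2.imread("pics/scene0.png");a=cv2.imread("pics/w4.png")
f=lambda i,y,x,k,w,h:cv2.resize(i[y:y+h//k,x:x+w//k],(w,h),interpolation=cv2.INTER_CUBIC)
cv2.imwrite("pics/v6.png",np.hstack([f(s,195,370,10,400,500),f(a,170,340,8,400,500)]))
E
```

```text
(no output)
```

View pics/v6.png

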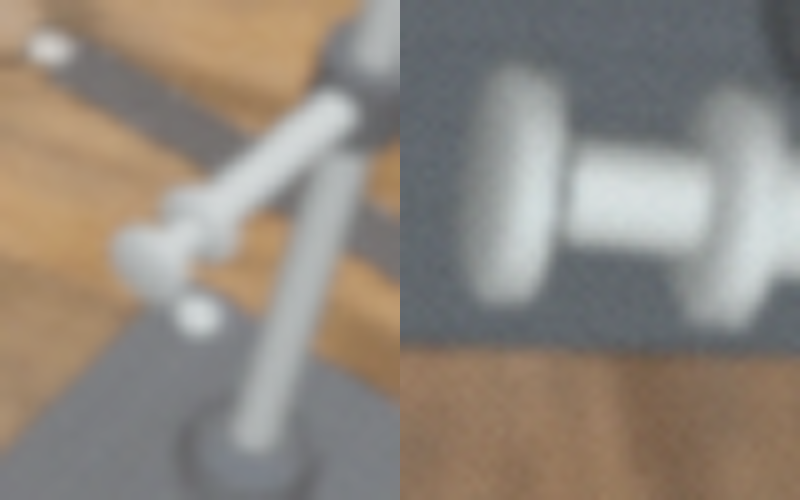

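The scene crop puts the shaft middle at scene px (388,219), with flanges at (385,221.2) and (390.5,217.2). In the wrist picture the flanges are at (354,193.4) and (381.9,195.6).

```bash
python3 - <<'E'
from h import *
s=robot.read_camera("scene");t=robot.read_camera("top");w=robot.read_camera("wrist");o=robot.get_obs();T=R.from_rotvec(o["eef_rot"]).as_matrix()
A=tri((s,385,221.2),(t,400.3,200.7),(w,354,193.4));B=tri((s,390.5,217.2),(t,402.8,192.8),(w,381.9,195.6))
M=tri((s,387.8,219.2),(t,401.7,196.6),(w,369,194.5))
print(A,B,M,np.linalg.norm(A-B)); d=B-A; print("stud yaw",np.arctan2(d[1],d[0]))
for c,n in((s,"s"),(t,"t"),(w,"w")): print(n,proj(c,[A,B,M]).round(1).tolist())
print("plate",*[onplane(w,x/1.4286,y/1.4286,2,.012).round(4) for x,y in[(443,168),(645,175),(438,303),(637,306)]])
print("rodtop",onplane(w,737/1.4286,320/1.4286,2,.22),"M rel TCP tool",T.T@(M-o["ee_pos"]))
print("SW only",tri((s,387.8,219.2),(w,369,194.5)),"ST",tri((s,387.8,219.2),(t,401.7,196.6)))
E
```

```text
[ 0.59631387 -0.06157516  0.17549266] [ 0.61548999 -0.06887512  0.17402658] [ 0.60640622 -0.06547278  0.17442223] 0.020570915499871136
stud yaw -0.36374105827205677
s [[385.2, 221.2], [390.4, 217.2], [387.9, 219.2]]
t [[399.4, 200.5], [402.0, 192.4], [400.8, 196.2]]
w [[353.4, 195.8], [381.4, 198.6], [368.1, 197.3]]
plate [ 0.5906 -0.008   0.012 ] [ 0.7426 -0.0517  0.012 ] [ 0.5622 -0.1135  0.012 ] [ 0.7231 -0.1568  0.012 ]
rodtop [ 0.67980959 -0.08937777  0.22      ] M rel TCP tool [0.0082279  0.06139301 0.17510791]
SW only [ 0.60807334 -0.06469093  0.17192576] ST [ 0.60469312 -0.0661301   0.1767755 ]
```

```bash
python3 -m handwheel '[[[0,0,-0.5],[0,0,0.41],0],[[0,0,-0.9],[0,0,0.41],0],[[0,0,-1],[0,0,0],0],[[0,0,-0.8],[0,0,0],0],[[0.1,0.4,-0.2],[0,0,0],0],[[0.2,0.8,0],[0,0,0],0],[[0.2,0.8,0],[0,0,0],0],[[0.1,0.43,0],[0,0,0],0]]'
python3 -m handwheel '[[[0,0,0.2],[0,0,0],0],[[0,0,0],[0,0,0],0],[[0,0,0],[0,0,0],0]]'
python3 - <<'E'
from h import *
o=robot.get_obs();T=R.from_rotvec(o["eef_rot"]).as_matrix();print(o["ee_pos"],T.round(3),o["wrist_force"],T.T@(np.array([.6065,-.0655,.1745])-o["ee_pos"]))
E
```

```text
time_s: 9.38
ee_pos: [0.609, -0.0655, 0.4341]
eef_rot: [2.568, 1.806, 0.003]
wrist_force: [-0.1, -0.0, -4.6]
opening: 0.007
gripper_force: 78.5
time_s: 9.63
ee_pos: [0.6059, -0.0651, 0.4282]
eef_rot: [-2.568, -1.806, 0.003]
wrist_force: [0.0, 0.2, -4.1]
opening: 0.0069
gripper_force: 78.5
[ 0.60588016 -0.06513182  0.42821552] [[ 0.338  0.941 -0.003]
 [ 0.941 -0.338  0.001]
 [-0.    -0.003 -1.   ]] [ 0.01220287  0.22142075 -4.06208517] [-4.97637080e-05  1.39555546e-03  2.53712700e-01]
```

```bash
python3 -m handwheel '[[[0,0.05,0.1],[0,0,0],0],[[0,0,0.1],[0,0,0],0],[[0,0,0.04],[0,0,0],0],[[0,0,0],[0,0,0],0]]'
python3 -m handwheel '[[[0,0,0.04],[0,0,0],0],[[0,0,0.04],[0,0,0],0],[[0,0,0],[0,0,0],0]]'
```

```text
time_s: 9.97
ee_pos: [0.6076, -0.0658, 0.4227]
eef_rot: [-2.57, -1.806, 0.0]
wrist_force: [0.6, 0.4, -5.0]
opening: 0.0066
gripper_force: 78.6
time_s: 10.22
ee_pos: [0.608, -0.0659, 0.4208]
eef_rot: [-2.57, -1.806, 0.0]
wrist_force: [-0.5, 0.4, -4.1]
opening: 0.0071
gripper_force: 78.6
```

```bash
python3 -m handwheel '[[[0,0,0.04],[0,0,0],0],[[0,0,0.04],[0,0,0],0],[[0,0,0],[0,0,0],0]]'
python3 -m handwheel '[[[0,0,0.04],[0,0,0],0],[[0,0,0.04],[0,0,0],0],[[0,0,0],[0,0,0],0]]'
```

```text
time_s: 10.47
ee_pos: [0.6081, -0.0659, 0.4186]
eef_rot: [-2.57, -1.806, 0.0]
wrist_force: [0.5, 0.4, -5.3]
opening: 0.0069
gripper_force: 78.6
time_s: 10.72
ee_pos: [0.608, -0.0658, 0.4166]
eef_rot: [-2.57, -1.806, 0.001]
wrist_force: [0.2, 0.2, -4.8]
opening: 0.007
gripper_force: 78.6
```

```bash
python3 -m handwheel '[[[0,0,0.04],[0,0,0],0],[[0,0,0],[0,0,0],0]]'
python3 -m handwheel '[[[0,0,0.04],[0,0,0],0],[[0,0,0],[0,0,0],0]]'
```

```text
time_s: 10.88
ee_pos: [0.608, -0.0658, 0.4157]
eef_rot: [-2.57, -1.806, 0.001]
wrist_force: [-0.6, -0.1, -5.0]
opening: 0.0074
gripper_force: 78.6
time_s: 11.05
ee_pos: [0.608, -0.0659, 0.4147]
eef_rot: [-2.57, -1.806, 0.0]
wrist_force: [-0.1, 0.4, -4.3]
opening: 0.0073
gripper_force: 78.6
```

```bash
python3 -m handwheel '[[[0,0,0.04],[0,0,0],0],[[0,0,0],[0,0,0],0]]'
python3 -m handwheel '[[[0,0,0.04],[0,0,0],0],[[0,0,0],[0,0,0],0]]'
```

```text
time_s: 11.22
ee_pos: [0.608, -0.0659, 0.4139]
eef_rot: [-2.57, -1.807, 0.0]
wrist_force: [-1.3, 0.9, -3.9]
opening: 0.007
gripper_force: 78.8
time_s: 11.38
ee_pos: [0.608, -0.0659, 0.4135]
eef_rot: [2.57, 1.806, 0.001]
wrist_force: [-1.4, 0.3, -0.6]
opening: 0.007
gripper_force: 79.0
```

```bash
python3 -m handwheel '[[[0,0,-0.2],[0,0,0],0],[[0,-0.05,-0.4],[0,0,0],0],[[0.3,0,0],[0,0,0],0],[[0.8,0,0],[0,0,0],0],[[0.7,0,0],[0,0,0],0],[[0.4,0,0.4],[0,0,0],0],[[0,0,0.9],[0,0,0],0],[[0,0,1],[0,0,0],0]]'
python3 -m handwheel '[[[0,0,1],[0,0,0],0],[[0,0,1],[0,0,0],0],[[0,0,0.7],[0,0,0],0],[[0,0,0.4],[0,0,0],0],[[0,0,0],[0,0,0],0],[[0,0,0],[0,0,0],0],[[0,0,0],[0,0,0],0]]'
python3 - <<'E'
from h import *
o=robot.get_obs();T=R.from_rotvec(o["eef_rot"]).as_matrix();print(o["ee_pos"],T.round(4),o["wrist_force"],T.T@(np.array([.6068,-.0655,.1738])-o["ee_pos"]))
E
```

```text
time_s: 12.05
ee_pos: [0.6265, -0.0127, 0.3707]
eef_rot: [2.566, 1.807, 0.005]
wrist_force: [-0.4, -0.3, -5.2]
opening: 0.0068
gripper_force: 78.6
time_s: 12.63
ee_pos: [0.6264, -0.0138, 0.2943]
eef_rot: [2.568, 1.806, 0.004]
wrist_force: [0.1, 0.4, -4.4]
opening: 0.0063
gripper_force: 78.6
[ 0.62642827 -0.01375181  0.29433976] [[ 3.385e-01  9.410e-01  3.000e-03]
 [ 9.410e-01 -3.385e-01 -4.000e-04]
 [ 7.000e-04  3.000e-03 -1.000e+00]] [ 0.12803642  0.39412811 -4.42950627] [-0.05541839 -0.00131176  0.12049921]
```

```bash
python3 -m handwheel '[[[0,0,0.16],[0,0,0],0],[[0,0,0],[0,0,0],0],[[0,0,0],[0,0,0],0],[[0,0,0],[0,0,0],0]]'
python3 - <<'E'
from h import *
o=robot.get_obs();T=R.from_rotvec(o["eef_rot"]).as_matrix();print(o["ee_pos"],T.round(4),o["wrist_force"],T.T@(np.array([.6065,-.0655,.1738])-o["ee_pos"]))
print("touch pose tool y", T.T@(np.array([.608,-.0659,.4138])-o["ee_pos"]))
E
```

```text
time_s: 12.97
ee_pos: [0.6257, -0.0137, 0.2894]
eef_rot: [2.57, 1.806, 0.001]
wrist_force: [-0.2, 0.6, -3.9]
opening: 0.0071
gripper_force: 78.5
[ 0.62567749 -0.01370997  0.28940444] [[ 3.386e-01  9.409e-01  9.000e-04]
 [ 9.409e-01 -3.386e-01 -0.000e+00]
 [ 3.000e-04  9.000e-04 -1.000e+00]] [-0.1790269   0.59569137 -3.94942943] [-0.05525687 -0.00061029  0.11558838]
touch pose tool y [-0.05505774  0.00114771 -0.12441012]
```

```bash
python3 -m handwheel '[[[-0.3,0,-0.04],[0,0,0],0],[[-0.4,0,0],[0,0,0],0],[[-0.1,0,0],[0,0,0],0],[[0,0,0],[0,0,0],0]]'
python3 -m handwheel '[[[-0.08,0,0],[0,0,0],0],[[-0.08,0,0],[0,0,0],0],[[0,0,0],[0,0,0],0]]'
python3 -m handwheel '[[[-0.08,0,0],[0,0,0],0],[[-0.08,0,0],[0,0,0],0],[[0,0,0],[0,0,0],0]]'
```

```text
time_s: 13.3
ee_pos: [0.6183, -0.0339, 0.29]
eef_rot: [2.571, 1.804, -0.001]
wrist_force: [0.7, 0.3, -4.5]
opening: 0.0072
gripper_force: 78.6
time_s: 13.55
ee_pos: [0.6173, -0.0366, 0.2899]
eef_rot: [2.57, 1.806, -0.0]
wrist_force: [0.3, 0.7, -4.0]
opening: 0.0074
gripper_force: 78.6
time_s: 13.8
ee_pos: [0.616, -0.0403, 0.2899]
eef_rot: [2.57, 1.807, -0.0]
wrist_force: [0.2, -0.2, -4.8]
opening: 0.007
gripper_force: 78.6
```

```bash
python3 -m handwheel '[[[-0.08,0,0],[0,0,0],0],[[-0.08,0,0],[0,0,0],0],[[0,0,0],[0,0,0],0]]'
python3 -m handwheel '[[[-0.08,0,0],[0,0,0],0],[[-0.08,0,0],[0,0,0],0],[[0,0,0],[0,0,0],0]]'
python3 -m handwheel '[[[-0.08,0,0],[0,0,0],0],[[-0.08,0,0],[0,0,0],0],[[0,0,0],[0,0,0],0]]'
```

```text
time_s: 14.05
ee_pos: [0.6146, -0.0442, 0.2899]
eef_rot: [2.57, 1.806, -0.001]
wrist_force: [0.3, -0.4, -4.1]
opening: 0.0069
gripper_force: 78.6
time_s: 14.3
ee_pos: [0.6132, -0.048, 0.2899]
eef_rot: [2.57, 1.806, -0.0]
wrist_force: [-1.1, -0.6, -4.7]
opening: 0.0071
gripper_force: 78.6
time_s: 14.55
ee_pos: [0.6119, -0.0518, 0.2899]
eef_rot: [2.57, 1.806, -0.0]
wrist_force: [-0.2, 0.8, -4.8]
opening: 0.0069
gripper_force: 78.6
```

```bash
python3 -m handwheel '[[[-0.08,0,0],[0,0,0],0],[[-0.08,0,0],[0,0,0],0],[[-0.08,0,0],[0,0,0],0],[[-0.08,0,0],[0,0,0],0],[[0,0,0],[0,0,0],0]]'
python3 -m handwheel '[[[-0.08,0,0],[0,0,0],0],[[-0.08,0,0],[0,0,0],0],[[0,0,0],[0,0,0],0]]'
python3 -m handwheel '[[[-0.06,0,0],[0,0,0],0],[[0,0,0],[0,0,0],0],[[0,0,0],[0,0,0],0]]'
```

```text
time_s: 14.97
ee_pos: [0.6091, -0.0594, 0.2899]
eef_rot: [2.57, 1.806, -0.0]
wrist_force: [-1.4, 0.3, -4.3]
opening: 0.0069
gripper_force: 78.6
time_s: 15.22
ee_pos: [0.6079, -0.0628, 0.2899]
eef_rot: [-2.57, -1.806, -0.001]
wrist_force: [1.2, 0.2, -4.9]
opening: 0.0068
gripper_force: 78.6
time_s: 15.47
ee_pos: [0.6076, -0.0634, 0.2899]
eef_rot: [-2.569, -1.806, -0.002]
wrist_force: [0.6, 1.5, -4.6]
opening: 0.0068
gripper_force: 78.6
```

```bash
python3 -m handwheel '[[[-0.04,0,0],[0,0,0],0],[[0,0,0],[0,0,0],0],[[0,0,0],[0,0,0],0]]'
python3 -m handwheel '[[[-0.04,0,0],[0,0,0],0],[[0,0,0],[0,0,0],0],[[0,0,0],[0,0,0],0]]'
```

```text
time_s: 15.72
ee_pos: [0.6074, -0.064, 0.2899]
eef_rot: [-2.569, -1.806, -0.003]
wrist_force: [1.2, 4.3, -5.1]
opening: 0.0069
gripper_force: 78.5
time_s: 15.97
ee_pos: [0.6072, -0.0644, 0.2899]
eef_rot: [-2.568, -1.806, -0.005]
wrist_force: [1.6, 6.2, -5.6]
opening: 0.0072
gripper_force: 78.6
```

```bash
python3 -m handwheel '[[[0.1,0,0],[0,0,0],0],[[0.075,0,0],[0,0,0],0],[[0,0,0],[0,0,0],0],[[0,0,0],[0,0,0],0]]'
python3 -m handwheel '[[[0,0,0.08],[0,0,0],0],[[0,0,0.08],[0,0,0],0],[[0,0,0],[0,0,0],0]]'
python3 -m handwheel '[[[0,0,0.08],[0,0,0],0],[[0,0,0.08],[0,0,0],0],[[0,0,0],[0,0,0],0]]'
```

```text
time_s: 16.3
ee_pos: [0.6081, -0.0625, 0.2899]
eef_rot: [2.569, 1.806, -0.002]
wrist_force: [-0.4, 0.6, -3.8]
opening: 0.007
gripper_force: 78.6
time_s: 16.55
ee_pos: [0.6079, -0.0621, 0.2853]
eef_rot: [-2.57, -1.806, 0.002]
wrist_force: [0.1, 0.8, -4.1]
opening: 0.0073
gripper_force: 78.5
time_s: 16.8
ee_pos: [0.608, -0.0619, 0.2813]
eef_rot: [-2.57, -1.806, 0.001]
wrist_force: [0.7, 1.0, -4.4]
opening: 0.0071
gripper_force: 78.5
```

```bash
python3 -m handwheel '[[[0,0,0.08],[0,0,0],0],[[0,0,0.08],[0,0,0],0],[[0,0,0],[0,0,0],0]]'
python3 -m handwheel '[[[0,0,0.08],[0,0,0],0],[[0,0,0.06],[0,0,0],0],[[0,0,0],[0,0,0],0]]'
python3 -m handwheel '[[[0,0,0.04],[0,0,0],0],[[0,0,0.0],[0,0,0],0]]'
python3 -m handwheel '[[[0,0,0.04],[0,0,0],0],[[0,0,0.0],[0,0,0],0]]'
```

```text
time_s: 17.05
ee_pos: [0.608, -0.0618, 0.2774]
eef_rot: [-2.57, -1.806, 0.001]
wrist_force: [-0.5, -0.3, -3.2]
opening: 0.0074
gripper_force: 78.5
time_s: 17.3
ee_pos: [0.6081, -0.0618, 0.274]
eef_rot: [-2.57, -1.806, 0.001]
wrist_force: [-0.5, -0.3, -4.7]
opening: 0.0069
gripper_force: 78.5
time_s: 17.47
ee_pos: [0.6082, -0.0618, 0.2732]
eef_rot: [-2.57, -1.806, 0.0]
wrist_force: [-0.1, 0.7, -5.4]
opening: 0.007
gripper_force: 78.5
time_s: 17.63
ee_pos: [0.6082, -0.0618, 0.2723]
eef_rot: [-2.57, -1.807, 0.0]
wrist_force: [0.2, 0.3, -4.6]
opening: 0.0074
gripper_force: 78.5
```

```bash
python3 -m handwheel '[[[0,0,0.04],[0,0,0],0],[[0,0,0.0],[0,0,0],0]]'
python3 -m handwheel '[[[0,0,0.04],[0,0,0],0],[[0,0,0.0],[0,0,0],0]]'
python3 -m handwheel '[[[0,0,0.02],[0,0,0],0],[[0,0,0.0],[0,0,0],0]]'
```

```text
time_s: 17.8
ee_pos: [0.6083, -0.0618, 0.2716]
eef_rot: [2.57, 1.807, 0.001]
wrist_force: [-0.1, -0.1, -2.8]
opening: 0.0072
gripper_force: 78.7
time_s: 17.97
ee_pos: [0.6083, -0.0618, 0.2711]
eef_rot: [2.57, 1.806, 0.001]
wrist_force: [-0.8, 0.3, 0.0]
opening: 0.0072
gripper_force: 79.4
time_s: 18.13
ee_pos: [0.6083, -0.0618, 0.2708]
eef_rot: [2.57, 1.806, 0.001]
wrist_force: [-1.5, 0.9, 2.8]
opening: 0.0072
gripper_force: 79.7
```

```bash
python3 -m handwheel '[[[0,0,-0.02],[0,0,0],0],[[0,0,0],[0,0,0],0],[[0,0,0],[0,0,0],0.1],[[0,0,0],[0,0,0],0.13],[[0,0,0],[0,0,0],0.17],[[0,0,0],[0,0,0],0.22],[[0,0,0],[0,0,0],0.28],[[0,0,0],[0,0,0],0.35]]' 20
python3 -m handwheel '[[[0,0,0],[0,0,0],0.4],[[0,0,0],[0,0,0],0.4],[[0,0,0],[0,0,0],0.4],[[0,0,0],[0,0,0],0.4]]'
python3 - <<'E'
from h import *
for n in ("wrist","scene"): cv2.imwrite(f"pics/{n}7.png",robot.read_camera(n)["image"])
a=cv2.imread("pics/wrist7.png");s=cv2.imread("pics/scene7.png")[170:270,320:460]
cv2.imwrite("pics/v7.png",np.hstack([cv2.resize(a,(400,300)),cv2.resize(s,(400,300),interpolation=cv2.INTER_CUBIC)]))
E
```

```text
time_s: 18.8
ee_pos: [0.6083, -0.0618, 0.2703]
eef_rot: [-2.57, -1.807, -0.0]
wrist_force: [-0.4, 0.2, 0.2]
opening: 0.0296
gripper_force: 0.0
time_s: 19.13
ee_pos: [0.6082, -0.0618, 0.2704]
eef_rot: [-2.57, -1.807, -0.0]
wrist_force: [-0.1, 0.2, -0.1]
opening: 0.0343
gripper_force: 0.0
```

View pics/v7.png

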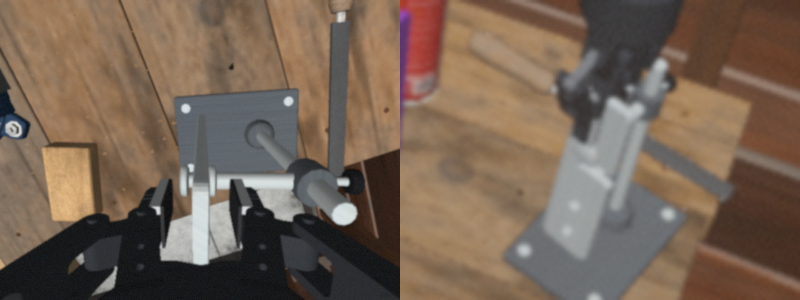

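The strap hangs between the flanges at wrist px (200,180), with the pads clear on both sides. I'll lift straight up and let it settle.

```bash
python3 -m handwheel '[[[0,0,-0.2],[0,0,0],0.4],[[0,0,-0.4],[0,0,0],0.4],[[0,0,-0.7],[0,0,0],0.4],[[0,0,-0.8],[0,0,0],0.4],[[0,0,-0.8],[0,0,0],0.4],[[0,0,-0.8],[0,0,0],0.4],[[0,0,-0.6],[0,0,0],0.4],[[0,0,-0.3],[0,0,0],0.4]]'
for i in 1 2 3; do :; done; python3 -m handwheel '[[[0.5,0,-0.3],[0,0,0],0.4],[[0.8,0,0],[0,0,0],0.4],[[0.8,0,0],[0,0,0],0.4],[[0.5,0,0],[0,0,0],0.4],[[0,0,0],[0,0,0],0.4],[[0,0,0],[0,0,0],0.4],[[0,0,0],[0,0,0],0.4],[[0,0,0],[0,0,0],0.4]]'
python3 -m handwheel '[[[0,0,0],[0,0,0],0.4],[[0,0,0],[0,0,0],0.4],[[0,0,0],[0,0,0],0.4],[[0,0,0],[0,0,0],0.4],[[0,0,0],[0,0,0],0.4],[[0,0,0],[0,0,0],0.4],[[0,0,0],[0,0,0],0.4],[[0,0,0],[0,0,0],0.4]]'
python3 - <<'E'
from h import *
ims=[robot.read_camera("scene")["image"].astype(int) for _ in range(6)]
d=[np.abs(i-ims[0])[170:290,320:460].mean() for i in ims]; print(d)
c=robot.read_camera("scene")
M=np.array([.6070,-.0625,.1738]); y=np.array([.338,.941,0])
# predicted strap outline if hanging plumb: corners top/bottom
P=[M+y*s*.025+np.array([0,0,z]) for z in(.0625,-.1375) for s in(-1,1)]
p=proj(c,P); im=c["image"].copy()
k=lambda q:tuple(int(v) for v in q)
big=cv2.resize(im[150:290,320:460],(600,600),interpolation=cv2.INTER_CUBIC)
for q in p: cv2.circle(big,k((q-[320,150])*600/140),4,(0,0,255),1)
cv2.imwrite("pics/v8.png",big)
E
```

```text
time_s: 19.9
ee_pos: [0.6089, -0.0619, 0.3891]
eef_rot: [2.567, 1.804, 0.006]
wrist_force: [0.0, -0.7, 0.3]
opening: 0.0343
gripper_force: 0.0
time_s: 20.57
ee_pos: [0.63, -0.0013, 0.3927]
eef_rot: [-2.571, -1.806, 0.001]
wrist_force: [-0.1, 0.3, -0.7]
opening: 0.0342
gripper_force: 0.0
time_s: 21.23
ee_pos: [0.6303, -0.0006, 0.3929]
eef_rot: [-2.57, -1.807, -0.0]
wrist_force: [-1.2, 0.2, 0.1]
opening: 0.0341
gripper_force: 0.0
[np.float64(0.0), np.float64(1.090297619047619), np.float64(1.077579365079365), np.float64(1.0879563492063493), np.float64(1.0834325396825397), np.float64(1.0816468253968254)]
```

View pics/v8.png

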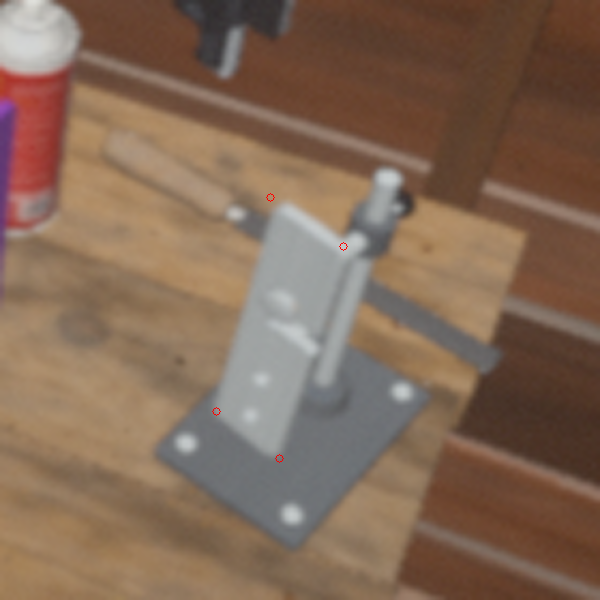

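The strap hangs seated, plumb and still: its outline, about (280,205) to (277,457), matches the predicted plumb outline, and the gripper is clear. Handing in.

```bash
python3 -c "
from cell import robot
print(robot.finish_job())"
```

```text
the job is handed in; nothing more can be done
None
```

The side-slotted strap hangs seated on the stand's stud, still and plumb as far as the last picture shows (to within about 2 degrees), with the gripper clear and the job handed in after about 21 s.

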